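Put the washed cutlery away in the cutlery tray

ROBOT

A 6-joint arm with a two-finger parallel gripper is mounted at the origin on a cart in front of the work surface, level with it; the furniture and walls round the work are solid. World frame = base frame: x ahead of the robot, y to its left, z up, the work surface at z = 0. Lengths are in m, angles in rad, forces in N, time in s.
With the tool pointing down it reaches from about 0.375 to 0.9 m from the base axis. Payload 3.1 kg.
Tool frame: the origin (TCP) lies on the front face of the gripper's body, between the roots of the fingers; the fingertips stand 73 mm ahead of it and the grasp point (between the pads) lies 54 mm ahead of it (manip.tips_ahead is the distance from the TCP to the fingertips, in m); z points along the fingers, y is the line along which they close (so a half turn about z gives the same grasp; the last joint's range is limited). The gripper opens to 85 mm and grips with 20 to 120 N. Pads are 22 mm wide; open, the fingers measure 114 mm over their backs; the gripper's body (76 mm by 85 mm) begins 54 mm behind the grasp point. The pads swing forward as they close: fully open they stand 13 mm farther back than shut.
Start: joints at [-1.518, 0.527, 1.433, -0, 1.181, -0.178], TCP at [0.144, -0.608, 0.304] pointing down, gripper open.
Joint ranges: [-3.08, 3.08], [-0.75, 2.2], [0.22, 2.44], [-1.43, 4.57], [0, 2.65], [-2.85, 2.85]. Speed limits (rad/s): [2.79, 2.79, 3.14, 3.14, 3.14, 3.14].

INTERFACE

Orientations are given as a unit quaternion [x, y, z, w].
In Python, from station import sense, eyes, workorder, manip gives the robot as it stands.
- The arm moves only by the shell command python3 -m inch 'ROWS' [OPENING] [FORCE]. ROWS is JSON, a list of rows, each an object of numbers: "dx", "dy", "dz": the shift along the tool's x, y, z in cm; "wx", "wy", "wz": the turn, a rotation vector about the tool's x, y, z in degrees. In form: [{"dx": .., "dy": .., "dz": .., "wx": .., "wy": .., "wz": ..}, ...]. A call has 1 to 10 rows; each row shifts and turns the commanded pose from where the row before left it, along the tool's axes as they then stand; what a row does not reach is not made up. A row lasts 1/8 s, in which the tool goes at most 62.5 mm and 10.7 degrees, less where a joint would pass 70% of its speed; a pose out of reach is approached as far as the arm can. A call with a gripper value outside its range is refused whole. OPENING is the opening, from 0 (shut) to 1 (fully open), set as the call begins (- or left out, the last holds). The fingers move at their own pace and stop on an object; FORCE is the grip in N (left out, the last holds). Time passes only in rows, so rows that do not move let the fingers close. It gives the time, the measured TCP pose, the force, the opening and the grip force at its end, in the units of the state.
- sense(): the state, without advancing time (a new reading comes with each control period).
- eyes.snapshot(name): name is "scene" or "top"; returns the picture (400x640x3 uint8, red, green, blue); there is no depth.
- eyes.camera_params(name): a dict with "fx", "fy", "cx", "cy" (pixels), "rvec" (rotation vector, rad) and "tvec" (3), from world to camera coordinates, as OpenCV has them. Camera axes: x right, y down, z forward; pixel columns grow to the right and rows downward; lengths in m; the calibration is good to about 2 mm. A picture is of the moment at which its call begins. camera_params takes no time and is no camera call.
- workorder.sign_off(): hands the job in; it is judged then, once.
The state is a dict: "t": time; "q": joint angles; "qd": joint speeds; "tau": joint torques, N m; "tcp_pos": TCP position; "tool_rot": TCP orientation; "force": force on the tool from outside, world axes, zero at the start; "ft_torque": the same for the moment, N m; "finger_gap": opening from 0.0 (shut) to 1.0 (fully open); "gripper_force": force on a finger pad.
Only numpy, scipy, OpenCV 4.12 (cv2) and the standard library are available. Lean on these libraries where they do the work, as an engineer would, in place of code of your own. Each camera call takes 0.05 s, during which the arm holds its last target. There are 200 camera calls.

TASK

Put the five clean pieces of cutlery on the drying mat away in the bamboo tray: each fork, knife and table spoon goes into the long bay that already holds one of its kind, with its head or blade pointing the same way as the one there, and the teaspoon goes lengthwise into the short bay across the end. Forks and spoons lie right way up, and every piece lies down inside its bay with no end propped on a wall; let go of them all, leave the pieces already in the tray in their bays, and do not push the cup about or knock it over.

Things in the scene. Friction and masses are not known exactly. Their poses are not given: they have to be found in the camera images.
- cutlery_tray: fixed bamboo tray, 220 (x) by 314 mm (y), left or right of the mat; origin: centre of underside. Floor 6 thick, outer wall 36 high, dividers to 33. Three long bays along y, 64 wide, 222 long inside, centres x = -70, 0, +70, y = +38. Empty short bay across the -y end: 204 (x) by 70 (y), centre x = 0, y = -114. Open the fingers only about 8 mm to let go in a bay
- tray_fork: the fork already in the tray, 190 mm long, head 24 wide, 8 high. It shows which kind its long bay is for; +x end points to the tray's +y. Origin: mid-length, underside
- tray_knife: the knife already in the tray, 206 mm long, 19 wide, 7.5 high. It shows which kind its long bay is for; +x end points to the tray's +y. Origin: mid-length, underside
- tray_spoon: the table spoon already in the tray, 190 mm long, bowl 38 wide, 8 high. It shows which kind its long bay is for; +x end points to the tray's +y. Origin: mid-length, underside
- fork_a: first loose stainless table fork, 190 mm long; four-tined head (24 wide, 51 long) at its +x end, handle to -x, z up. Origin: mid-length, underside. There the handle is 11 wide, its sides 2 to 8 above the underside: grip it here across y. 50 g. Lies on the 4 mm mat, roughly along world x, head away from or towards the robot; neighbours some 70 away
- fork_b: second loose stainless table fork, 190 mm long; four-tined head (24 wide, 51 long) at its +x end, handle to -x, z up. Origin: mid-length, underside. There the handle is 11 wide, its sides 2 to 8 above the underside: grip it here across y. 50 g. Lies on the 4 mm mat, roughly along world x, head away from or towards the robot; neighbours some 70 away
- knife: loose stainless table knife, 206 mm long; flat blade (19 wide) at its +x end from x = +15 on, handle to -x, z up. Origin: mid-length, underside. From x = -40 to +15 the handle is 14 wide, 7.5 thick: grip it there across y. 50 g. Lies on the 4 mm mat, roughly along world x, head away from or towards the robot; neighbours some 70 away
- spoon: loose stainless table spoon, 190 mm long; bowl (38 wide, 55 long, 8 high) at its +x end, handle to -x, z up. Origin: mid-length, underside. There the handle is 11 wide, its sides 2 to 8 above the underside: grip it here across y. 50 g. Lies on the 4 mm mat, roughly along world x, head away from or towards the robot; neighbours some 70 away
- teaspoon: loose metal teaspoon, shorter than the rest: 134 mm long, bowl 27 wide and 12 high at its +x end, z up. Origin: mid-length, underside. Grip it at the origin across y, some 20 wide to the touch, up to 10 high. 20 g. Lies on the 4 mm mat, roughly along world x, in front of the cup
- espresso_cup: small striped cup, 60 mm across, 84 with its handle, 49 high, standing on the mat beyond the teaspoon; not part of the job. Origin at its underside, z up

How it is judged:
By the outcome, as a careful person would: the job done as asked, in the order asked, and still so for the second after the job is handed in, with the robot touching nothing.
It also fails if it takes over 138 s, if anything falls off the work surface, if the arm or the gripper's body presses on something with over 40 N, if the wrist force passes 120 N, or if a joint passes its speed limit or range.

## Working session

There is one attempt and no reset: what is moved stays moved. The work goes in short steps, Python scripts to look and compute and a shell command to move; the robot and the scene stay as the last step left them, time stands still between calls to the robot, and variables do not carry over. Pictures are saved under pics/ and viewed, at most 17 in all, crops included, and the job is handed in when it is done.

```bash
ls; mkdir -p pics
python3 - <<'E'
from station import sense, eyes, workorder, manip
import cv2
for n in("top","scene"):
    cv2.imwrite(f"pics/{n}0.png",eyes.snapshot(n)[:,:,::-1]); print(eyes.camera_params(n))
print(sense(), manip.tips_ahead)
E
```

```text
pics
{'fx': 508.58503182368366, 'fy': 508.58503182368366, 'cx': 324.0954570338702, 'cy': 206.13615579555704, 'rvec': array([ 2.12770287, -2.13317956,  0.19832905]), 'tvec': array([-0.01525806,  0.4658767 ,  1.26064111])}
{'fx': 376.98593877661386, 'fy': 376.98593877661386, 'cx': 321.5855073488397, 'cy': 200.1844360239016, 'rvec': array([ 1.85645514, -0.97819109,  0.63566133]), 'tvec': array([-0.27008402,  0.19287486,  0.69195231])}
{'t': 0.1, 'q': array([-1.51748766e+00,  5.28341181e-01,  1.43377082e+00,  2.67414776e-05,
        1.18138991e+00, -1.78498580e-01]), 'qd': array([ 6.67482125e-04, -2.37788003e-03, -3.98325755e-03, -1.09974000e-05,
       -5.17710073e-04, -8.90059263e-04]), 'tau': array([-2.95286918e-04, -4.43304527e+01, -1.78586054e+01, -2.53204880e-04,
        3.84891275e-03,  9.28818110e-06]), 'tcp_pos': array([ 0.1435935 , -0.60776832,  0.30305207]), 'tool_rot': array([ 9.93290827e-01,  1.15639189e-01,  7.20564901e-05, -9.51983996e-04]), 'force': array([-0.28445553, -1.29106109, -0.04437171]), 'ft_torque': array([-0.02787482,  0.02793333, -0.04012379]), 'gripper_force': 0.0, 'finger_gap': 1.0007023930456866} 0.0726
```

View pics/top0.png

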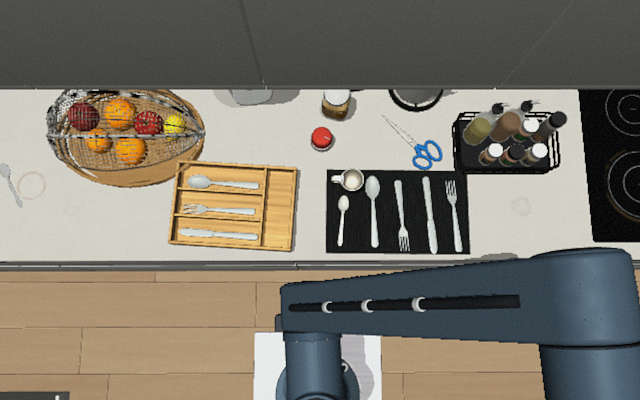

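View pics/scene0.png

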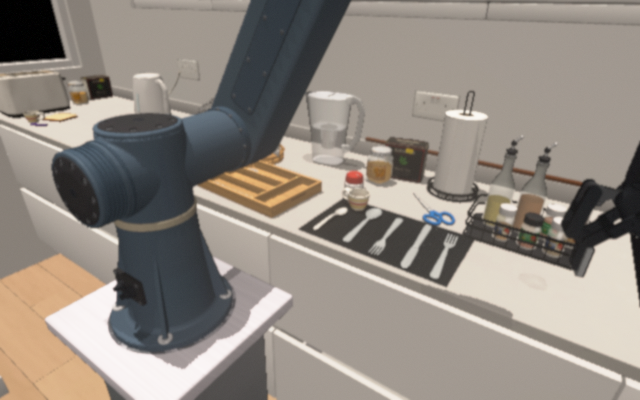

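The top view shows the tray at about (233,207) with its short bay on the right, and spoon, fork and knife bays from far to near. On the mat are the teaspoon (343), spoon (373), fork with head near (403), knife (430) and fork with head far (452).

```bash
cat > h.py <<'E'
import numpy as np, cv2
from station import sense, eyes
def cam(n):
    p=eyes.camera_params(n); R=cv2.Rodrigues(p['rvec'])[0]
    K=np.array([[p['fx'],0,p['cx']],[0,p['fy'],p['cy']],[0,0,1]]); return K,R,p['tvec']
def ray(uv,z,n="top"):
    K,R,t=cam(n); uv=np.atleast_2d(np.asarray(uv,float))
    d=(np.linalg.inv(K)@np.c_[uv,np.ones(len(uv))].T).T@R; c=-R.T@t
    return c+d*((z-c[2])/d[:,2])[:,None]
def proj(P,n="top"):
    K,R,t=cam(n); q=(np.atleast_2d(P)@R.T+t)@K.T; return q[:,:2]/q[:,2:]
def comps(img,box,thr=110,sat=60,amin=40):
    x0,y0,x1,y1=box; hsv=cv2.cvtColor(img,cv2.COLOR_RGB2HSV)
    m=((hsv[...,2]>thr)&(hsv[...,1]<sat)).astype(np.uint8); k=np.zeros_like(m); k[y0:y1,x0:x1]=m[y0:y1,x0:x1]
    n,l,s,c=cv2.connectedComponentsWithStats(k)
    for i in range(1,n):
        if s[i,4]>=amin:
            v,u=np.where(l==i); yield np.c_[u,v],img[v,u].sum(1)/765.
def item(uv,z):
    P=ray(uv,z)[:,:2]; m=P.mean(0); w,V=np.linalg.eigh(np.cov((P-m).T)); a=V[:,1]; a=a*np.sign(a[np.argmax(abs(a))])
    s=(P-m)@a; n=(P-m)@np.array([-a[1],a[0]])
    mid=m+a*(s.max()+s.min())/2
    s-=(s.max()+s.min())/2
    L=s.max()-s.min(); W=[np.ptp(n[(s>=b)&(s<b+L/6+1e-9)]) for b in -L/2+L/6*np.arange(6)]
    # handle line: centre of width near mid
    k=abs(s)<.015; mid=mid+np.array([-a[1],a[0]])*n[k].mean()
    return mid,np.degrees(np.arctan2(a[1],a[0])),L,np.round(np.array(W)*1e3)
E
python3 - <<'E'
from h import *
im=eyes.snapshot("top")
np.set_printoptions(precision=3,suppress=True)
for box,z in(((329,192,468,251),.01),((176,170,262,242),.012)):
    for uv,_ in comps(im,box if z==.012 else (329,173,468,251),120):
        m,a,L,W=item(uv,z); print(uv.mean(0),m,round(a,1),round(L,3),W)
print("mat",ray([[327,170],[467,170],[469,253],[327,254]],.004)[:,:2])
print("tray",ray([[178,163],[298,167],[295,250],[168,243]],.036)[:,:2])
c=np.hstack([cv2.resize(im[158:258,160:310],None,fx=4,fy=4,interpolation=2)])
c2=cv2.resize(im[158:258,322:472],None,fx=4,fy=4,interpolation=2)
cv2.imwrite("pics/c1.png",np.vstack([c,c2])[:,:,::-1][:800]) if 0 else cv2.imwrite("pics/c1.png",cv2.resize(np.vstack([c,c2]),(450,600))[:,:,::-1])
E
```

```text
[349.343 180.594] [ 0.539 -0.077] 83.2 0.085 [45. 47. 47. 40. 30. 20.]
[372.828 206.801] [ 0.458 -0.144] 1.0 0.189 [18. 16. 13. 11. 37. 35.]
[429.448 214.99 ] [ 0.453 -0.293] 4.1 0.195 [20. 20. 19. 16. 17. 18.]
[400.805 214.545] [ 0.449 -0.218] 4.2 0.187 [25. 25. 11. 12. 16. 19.]
[454.2   216.128] [ 0.447 -0.358] 4.5 0.184 [18. 16. 14. 11. 25. 25.]
[342.018 216.387] [ 0.435 -0.063] -5.8 0.133 [12. 11. 10.  8. 27. 24.]
[217.587 182.595] [0.534 0.251] 85.6 0.189 [17. 15. 12.  9. 33. 34.]
[219.471 209.576] [0.463 0.259] 87.2 0.185 [17. 14. 11.  8. 24. 24.]
[217.004 233.779] [0.399 0.259] 85.6 0.204 [17. 16. 14. 16. 19. 19.]
mat [[ 0.571 -0.025]
 [ 0.57  -0.399]
 [ 0.348 -0.393]
 [ 0.347 -0.024]]
tray [[0.582 0.364]
 [0.571 0.051]
 [0.354 0.058]
 [0.373 0.379]]
```

View pics/c1.png

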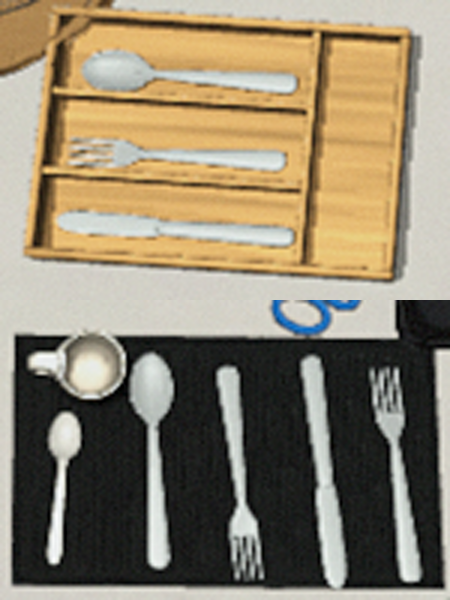

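The crop shows the far fork, both spoons and the teaspoon with heads away. The middle fork's head and the knife's blade (notch near mid-length, blade below it) point towards the robot. Tray heads all point left (+y). I'll start with the outermost fork.

```bash
cat > d.py <<'E'
import sys,numpy as np
from scipy.spatial.transform import Rotation as R
from station import sense
x,y,z,phi=map(float,sys.argv[1:5])
s=sense(); r=R.from_quat(s['tool_rot']); p=s['tcp_pos']; M=r.as_matrix()
f=np.radians(phi); T=np.array([[np.cos(f),np.sin(f),0],[np.sin(f),-np.cos(f),0],[0,0,-1]])
e=M.T@(np.array([x,y,z])-p)*100
print("t %.2f pos"%s['t'],p.round(4),"phi %.1f"%np.degrees(np.arctan2(M[1,0],M[0,0])),"gap %.3f gf %.1f F"%(s['finger_gap'],s['gripper_force']),s['force'].round(1),"q6 %.2f"%s['q'][5])
print("now-frame d",e.round(2),"rotvec",np.degrees(R.from_matrix(M.T@T).as_rotvec()).round(1),"target-frame d",(T.T@(np.array([x,y,z])-p)*100).round(2))
E
python3 d.py 0.444 -0.358 0.14 4.5
```

```text
t 0.15 pos [ 0.1436 -0.6078  0.3032] phi 13.3 gap 1.002 gf 0.0 F [0.6 0.1 0.1] q6 -0.18
now-frame d [ 34.97 -17.39  16.35] rotvec [-0.1 -0.   8.8] target-frame d [ 31.91 -22.55  16.32]
```

```bash
python3 -m inch '[{"wz":8.8},{"dx":4,"dy":-2.8,"dz":1.3},{"dx":4,"dy":-2.8,"dz":1.3},{"dx":4,"dy":-2.8,"dz":1.3},{"dx":4,"dy":-2.8,"dz":1.3},{"dx":4,"dy":-2.8,"dz":1.3},{"dx":4,"dy":-2.8,"dz":1.3},{"dx":4,"dy":-2.8,"dz":1.3},{"dx":4,"dy":-2.9,"dz":1.3},{}]' 0.4 40; python3 d.py 0.444 -0.358 0.079 4.5
```

```text
t 0.15 pos [ 0.1436 -0.6078  0.3032] phi 13.3 gap 1.002 gf 0.0 F [0.6 0.1 0.1] q6 -0.18
now-frame d [ 34.97 -17.38  22.45] rotvec [-0.1 -0.   8.8] target-frame d [ 31.91 -22.55  22.42]invalid input at $[0]: expected keys dx, dy, dz, wx, wy, wz
```

```bash
python3 -m inch '[{"dx":0,"dy":0,"dz":0,"wx":0,"wy":0,"wz":8.8},{"dx":4,"dy":-2.8,"dz":1.3,"wx":0,"wy":0,"wz":0},{"dx":4,"dy":-2.8,"dz":1.3,"wx":0,"wy":0,"wz":0},{"dx":4,"dy":-2.8,"dz":1.3,"wx":0,"wy":0,"wz":0},{"dx":4,"dy":-2.8,"dz":1.3,"wx":0,"wy":0,"wz":0},{"dx":4,"dy":-2.8,"dz":1.3,"wx":0,"wy":0,"wz":0},{"dx":4,"dy":-2.8,"dz":1.3,"wx":0,"wy":0,"wz":0},{"dx":4,"dy":-2.8,"dz":1.3,"wx":0,"wy":0,"wz":0},{"dx":4,"dy":-2.9,"dz":1.3,"wx":0,"wy":0,"wz":0},{"dx":0,"dy":0,"dz":0,"wx":0,"wy":0,"wz":0}]' 0.4 40; python3 d.py 0.444 -0.358 0.079 4.5
```

```text
t: 1.4
tcp_pos: [0.4466, -0.3558, 0.1986]
tool_rot: [0.999, 0.042, -0.001, -0.001]
force: [-0.3, -1.0, 0.7]
finger_gap: 0.403
gripper_force: 0.0
t 1.40 pos [ 0.4466 -0.3558  0.1986] phi 4.8 gap 0.403 gf 0.0 F [-0.3 -1.   0.7] q6 0.62
now-frame d [-0.26  0.24 11.96] rotvec [-0.2  0.1  0.3] target-frame d [-0.28  0.2  11.96]
```

```bash
python3 -m inch '[{"dx":-0.2,"dy":0.2,"dz":4,"wx":0,"wy":0,"wz":0},{"dx":0,"dy":0,"dz":4,"wx":0,"wy":0,"wz":0},{"dx":0,"dy":0,"dz":2,"wx":0,"wy":0,"wz":0},{"dx":0,"dy":0,"dz":1,"wx":0,"wy":0,"wz":0},{"dx":0,"dy":0,"dz":0,"wx":0,"wy":0,"wz":0},{"dx":0,"dy":0,"dz":0,"wx":0,"wy":0,"wz":0}]'
python3 - <<'E'
from h import *
im=eyes.snapshot("scene"); top=eyes.snapshot("top")
p=proj([[.444,-.358,.02]],"scene")[0].astype(int); print(p, proj([[.444,-.358,.02]]))
c=im[max(0,p[1]-75):p[1]+75,max(0,p[0]-100):p[0]+100]
d=top[160:260,320:480]
cv2.imwrite("pics/g1.png",np.vstack([cv2.resize(c,(480,300)),cv2.resize(d,(480,300))])[:,:,::-1])
E
python3 d.py 0.444 -0.358 0.079 4.5
```

```text
t: 2.15
tcp_pos: [0.4435, -0.3618, 0.0909]
tool_rot: [0.999, 0.039, 0.001, 0.001]
force: [-0.5, -0.6, 0.5]
finger_gap: 0.402
gripper_force: 0.0
[444 249] [[455.41265595 215.64271532]]
t 2.25 pos [ 0.4436 -0.3617  0.091 ] phi 4.5 gap 0.401 gf 0.0 F [ 0.3  0.4 -0.1] q6 0.61
now-frame d [ 0.07 -0.37  1.2 ] rotvec [ 0.1 -0.1 -0. ] target-frame d [ 0.07 -0.36  1.2 ]
```

View pics/g1.png

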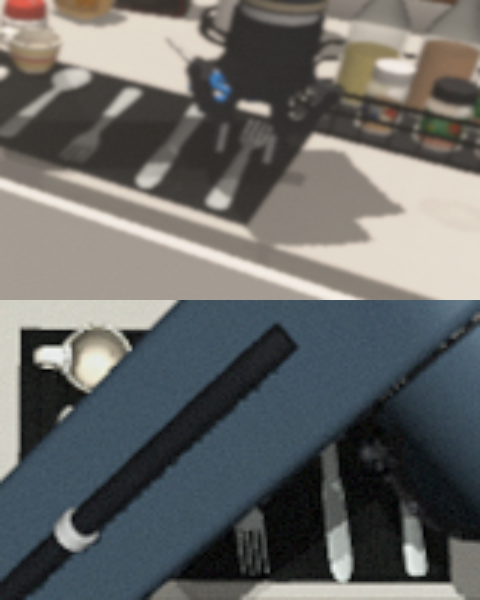

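The scene crop (top half) shows the open fingers straddling the right-hand fork at about (245,140). I need 4 mm to the left, then down and close.

```bash
python3 -m inch '[{"dx":0,"dy":-0.35,"dz":0.6,"wx":0,"wy":0,"wz":0},{"dx":0,"dy":0,"dz":0.6,"wx":0,"wy":0,"wz":0},{"dx":0,"dy":0,"dz":0,"wx":0,"wy":0,"wz":0},{"dx":0,"dy":0,"dz":0,"wx":0,"wy":0,"wz":0}]' && python3 d.py 0.444 -0.358 0.079 4.5; python3 -m inch '[{"dx":0,"dy":0,"dz":0,"wx":0,"wy":0,"wz":0},{"dx":0,"dy":0,"dz":0,"wx":0,"wy":0,"wz":0},{"dx":0,"dy":0,"dz":0,"wx":0,"wy":0,"wz":0},{"dx":0,"dy":0,"dz":0,"wx":0,"wy":0,"wz":0},{"dx":0,"dy":0,"dz":0,"wx":0,"wy":0,"wz":0}]' 0 40
```

```text
t: 2.75
tcp_pos: [0.443, -0.3576, 0.0777]
tool_rot: [0.999, 0.039, -0.0, -0.0]
force: [1.0, -0.2, -0.1]
finger_gap: 0.398
gripper_force: 0.0
t 2.75 pos [ 0.443  -0.3576  0.0777] phi 4.5 gap 0.398 gf 0.0 F [ 1.  -0.2 -0.1] q6 0.62
now-frame d [ 0.1   0.05 -0.13] rotvec [-0.  0. -0.] target-frame d [ 0.1   0.05 -0.13]
t: 3.38
tcp_pos: [0.4431, -0.3578, 0.0782]
tool_rot: [0.999, 0.039, 0.0, 0.0]
force: [0.8, 0.9, 2.6]
finger_gap: 0.116
gripper_force: 41.1
```

```bash
python3 -m inch '[{"dx":0,"dy":0,"dz":-3,"wx":0,"wy":0,"wz":0},{"dx":0,"dy":0,"dz":-4,"wx":0,"wy":0,"wz":0},{"dx":0,"dy":0,"dz":-4,"wx":0,"wy":0,"wz":-10},{"dx":0,"dy":0,"dz":-1,"wx":0,"wy":0,"wz":-10.5},{"dx":0,"dy":0,"dz":0,"wx":0,"wy":0,"wz":-10.5},{"dx":0,"dy":0,"dz":0,"wx":0,"wy":0,"wz":-10.5},{"dx":0,"dy":0,"dz":0,"wx":0,"wy":0,"wz":-10.5},{"dx":0,"dy":0,"dz":0,"wx":0,"wy":0,"wz":-10.5},{"dx":0,"dy":0,"dz":0,"wx":0,"wy":0,"wz":-10.5},{"dx":0,"dy":0,"dz":0,"wx":0,"wy":0,"wz":-9.5}]' ; python3 d.py 0.475 0.252 0.2 87
```

```text
t: 4.62
tcp_pos: [0.4426, -0.3572, 0.1974]
tool_rot: [0.724, 0.69, 0.0, -0.001]
force: [-0.5, 0.6, -0.4]
finger_gap: 0.114
gripper_force: 40.8
t 4.62 pos [ 0.4426 -0.3572  0.1974] phi 87.3 gap 0.114 gf 40.8 F [-0.5  0.6 -0.4] q6 -0.83
now-frame d [61.    0.37 -0.19] rotvec [-0.1 -0.1  0.3] target-frame d [ 6.1e+01  5.0e-02 -2.6e-01]
```

```bash
python3 -m inch '[{"dx":4,"dy":0,"dz":0,"wx":0,"wy":0,"wz":0},{"dx":6,"dy":0,"dz":0,"wx":0,"wy":0,"wz":0},{"dx":6,"dy":0,"dz":0,"wx":0,"wy":0,"wz":0},{"dx":6,"dy":0,"dz":0,"wx":0,"wy":0,"wz":0},{"dx":6,"dy":0,"dz":0,"wx":0,"wy":0,"wz":0},{"dx":6,"dy":0,"dz":0,"wx":0,"wy":0,"wz":0},{"dx":6,"dy":0,"dz":0,"wx":0,"wy":0,"wz":0},{"dx":6,"dy":0,"dz":0,"wx":0,"wy":0,"wz":0},{"dx":6,"dy":0,"dz":0,"wx":0,"wy":0,"wz":0},{"dx":6,"dy":0,"dz":0,"wx":0,"wy":0,"wz":0}]' >/dev/null;  python3 -m inch '[{"dx":3,"dy":0.2,"dz":0,"wx":0,"wy":0,"wz":0},{"dx":0,"dy":0,"dz":3,"wx":0,"wy":0,"wz":0},{"dx":0,"dy":0,"dz":3,"wx":0,"wy":0,"wz":0},{"dx":0,"dy":0,"dz":1,"wx":0,"wy":0,"wz":0},{"dx":0,"dy":0,"dz":0,"wx":0,"wy":0,"wz":0}]' ; python3 d.py 0.475 0.252 0.09 87
python3 - <<'E'
from h import *
im=eyes.snapshot("scene"); top=eyes.snapshot("top")
p=proj([[.47,.23,.03]],"scene")[0].astype(int); print(p)
c=im[max(0,p[1]-75):p[1]+75,max(0,p[0]-100):p[0]+100]
d=top[150:260,150:326]
cv2.imwrite("pics/g2.png",np.vstack([cv2.resize(c,(480,300)),cv2.resize(d,(480,300))])[:,:,::-1])
E
```

```text
t: 6.5
tcp_pos: [0.4767, 0.2512, 0.1274]
tool_rot: [0.726, 0.688, -0.001, -0.0]
force: [0.4, -0.7, -1.2]
finger_gap: 0.107
gripper_force: 40.8
t 6.50 pos [0.4767 0.2512 0.1274] phi 87.0 gap 0.107 gf 40.8 F [ 0.4 -0.7 -1.2] q6 0.33
now-frame d [ 0.07 -0.17  3.74] rotvec [-0.1  0.  -0. ] target-frame d [ 0.07 -0.17  3.74]
[255 178]
```

View pics/g2.png

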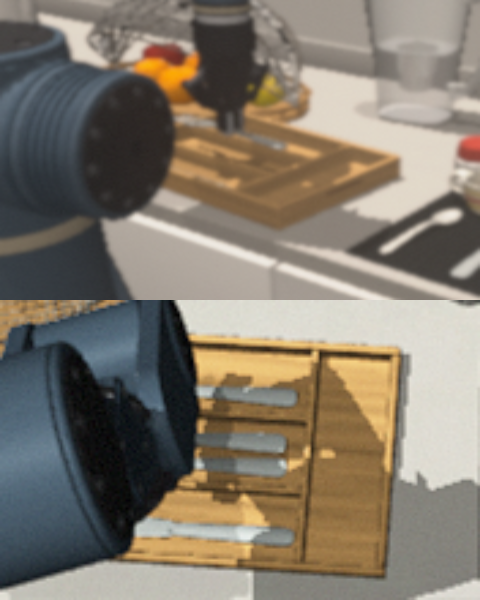

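The crops show the gripped fork level over the middle bay, its handle end just far of the existing fork's. Lowering and releasing.

```bash
python3 -m inch '[{"dx":0,"dy":-0.1,"dz":2,"wx":0,"wy":0,"wz":0},{"dx":0,"dy":0,"dz":1.2,"wx":0,"wy":0,"wz":0},{"dx":0,"dy":0,"dz":0.6,"wx":0,"wy":0,"wz":0},{"dx":0,"dy":0,"dz":0,"wx":0,"wy":0,"wz":0},{"dx":0,"dy":0,"dz":0,"wx":0,"wy":0,"wz":0}]' | grep -v rot;  python3 -m inch '[{"dx":0,"dy":0,"dz":0,"wx":0,"wy":0,"wz":0},{"dx":0,"dy":0,"dz":0,"wx":0,"wy":0,"wz":0},{"dx":0,"dy":0,"dz":0,"wx":0,"wy":0,"wz":0}]' 0.2 | grep -v rot; python3 -m inch '[{"dx":0,"dy":0,"dz":-2,"wx":0,"wy":0,"wz":0},{"dx":0,"dy":0,"dz":-5,"wx":0,"wy":0,"wz":0},{"dx":0,"dy":0,"dz":-5,"wx":0,"wy":0,"wz":0},{"dx":-6,"dy":0,"dz":0,"wx":0,"wy":0,"wz":0},{"dx":-6,"dy":0,"dz":0,"wx":0,"wy":0,"wz":10},{"dx":-6,"dy":0,"dz":0,"wx":0,"wy":0,"wz":0},{"dx":-6,"dy":0,"dz":0,"wx":0,"wy":0,"wz":0},{"dx":-6,"dy":0,"dz":0,"wx":0,"wy":0,"wz":0},{"dx":-6,"dy":0,"dz":0,"wx":0,"wy":0,"wz":0}]'  | grep -v rot; python3 d.py 0.446 -0.218 0.14 184.2
```

```text
t: 7.22
tcp_pos: [0.4763, 0.2516, 0.0903]
force: [0.7, 0.0, -0.7]
finger_gap: 0.112
gripper_force: 40.8
t: 7.6
tcp_pos: [0.4761, 0.2516, 0.0901]
force: [0.6, -0.4, 0.9]
finger_gap: 0.202
gripper_force: 0.0
t: 8.72
tcp_pos: [0.4152, -0.104, 0.2101]
force: [0.7, 0.4, 0.0]
finger_gap: 0.198
gripper_force: 0.0
t 8.72 pos [ 0.4152 -0.104   0.2101] phi 77.0 gap 0.198 gf 0.0 F [0.7 0.4 0. ] q6 -0.28
now-frame d [-10.41   5.56   7.02] rotvec [ 0.000e+00  1.000e-01 -1.072e+02] target-frame d [ -2.24 -11.6    7.01]
```

```bash
python3 -m inch '[{"dx":-5.2,"dy":2.8,"dz":0,"wx":0,"wy":0,"wz":0},{"dx":-5.2,"dy":2.8,"dz":0,"wx":0,"wy":0,"wz":0},{"dx":0,"dy":0,"dz":0,"wx":0,"wy":0,"wz":-10.6},{"dx":0,"dy":0,"dz":0,"wx":0,"wy":0,"wz":-10.6},{"dx":0,"dy":0,"dz":0,"wx":0,"wy":0,"wz":-10.6},{"dx":0,"dy":0,"dz":0,"wx":0,"wy":0,"wz":-10.6},{"dx":0,"dy":0,"dz":0,"wx":0,"wy":0,"wz":-10.6},{"dx":0,"dy":0,"dz":0,"wx":0,"wy":0,"wz":-10.6},{"dx":0,"dy":0,"dz":1,"wx":0,"wy":0,"wz":-10.6},{"dx":0,"dy":0,"dz":3,"wx":0,"wy":0,"wz":-10.6}]' 0.4 >/dev/null;  python3 -m inch '[{"dx":0,"dy":0,"dz":2,"wx":0,"wy":0,"wz":-10.6},{"dx":0,"dy":0,"dz":1,"wx":0,"wy":0,"wz":-10.6},{"dx":0,"dy":0,"dz":0,"wx":0,"wy":0,"wz":0},{"dx":0,"dy":0,"dz":0,"wx":0,"wy":0,"wz":0}]'  | grep -v rot; python3 d.py 0.447 -0.218 0.079 184.2
python3 - <<'E'
from h import *
top=eyes.snapshot("top")
for uv,_ in comps(top,(176,165,262,245),120):
        m,a,L,W=item(uv,.012); print(uv.mean(0),m,round(a,1),round(L,3),W)
cv2.imwrite("pics/g3.png",cv2.resize(top[155:260,160:480],(800,262),interpolation=2)[:,:,::-1])
E
```

```text
t: 10.48
tcp_pos: [0.447, -0.2162, 0.1403]
force: [-1.1, 0.0, -0.3]
finger_gap: 0.4
gripper_force: 0.0
t 10.47 pos [ 0.447  -0.2162  0.1403] phi -177.2 gap 0.400 gf 0.0 F [-1.1  0.  -0.3] q6 -2.30
now-frame d [ 0.01 -0.18  6.13] rotvec [-0.   0.  -1.4] target-frame d [ 0.01 -0.18  6.13]
[217.55646817 182.58521561] [0.53402779 0.25122585] 85.6 0.189 [17. 15. 12.  9. 33. 34.]
[221.39376771 206.83427762] [0.47049525 0.25643587] 87.9 0.19 [32. 30. 27. 24. 38. 40.]
[215.78979592 233.66530612] [0.39872246 0.26147537] 85.6 0.198 [17. 16. 14. 17. 19. 19.]
```

View pics/g3.png

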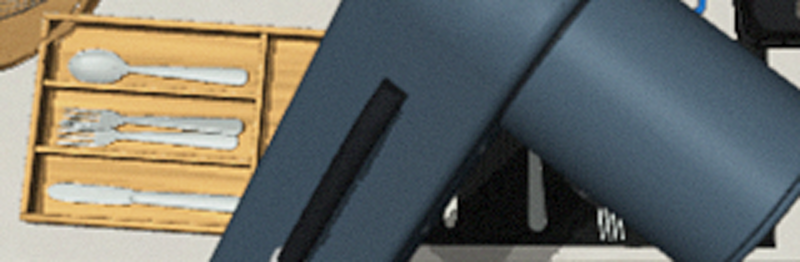

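The crop shows the first fork lying next to the tray fork at about (150,130), heads left and overlapping. Next is the middle fork.

```bash
python3 -m inch '[{"dx":0,"dy":-0.18,"dz":3,"wx":0,"wy":0,"wz":-1.4},{"dx":0,"dy":0,"dz":2,"wx":0,"wy":0,"wz":0},{"dx":0,"dy":0,"dz":1.1,"wx":0,"wy":0,"wz":0},{"dx":0,"dy":0,"dz":0,"wx":0,"wy":0,"wz":0},{"dx":0,"dy":0,"dz":0,"wx":0,"wy":0,"wz":0}]' >/dev/null; python3 d.py 0.447 -0.218 0.079 184.2;  python3 -m inch '[{"dx":0,"dy":0,"dz":0,"wx":0,"wy":0,"wz":0},{"dx":0,"dy":0,"dz":0,"wx":0,"wy":0,"wz":0},{"dx":0,"dy":0,"dz":0,"wx":0,"wy":0,"wz":0},{"dx":0,"dy":0,"dz":0,"wx":0,"wy":0,"wz":0},{"dx":0,"dy":0,"dz":0,"wx":0,"wy":0,"wz":0}]' 0 40 | grep -v rot; python3 -m inch '[{"dx":0,"dy":0,"dz":-3,"wx":0,"wy":0,"wz":0},{"dx":0,"dy":0,"dz":-4,"wx":0,"wy":0,"wz":0},{"dx":0,"dy":0,"dz":-4,"wx":0,"wy":0,"wz":10},{"dx":0,"dy":0,"dz":-2,"wx":0,"wy":0,"wz":10.5},{"dx":0,"dy":0,"dz":0,"wx":0,"wy":0,"wz":10.5},{"dx":0,"dy":0,"dz":0,"wx":0,"wy":0,"wz":10.5},{"dx":0,"dy":0,"dz":0,"wx":0,"wy":0,"wz":10.5},{"dx":0,"dy":0,"dz":0,"wx":0,"wy":0,"wz":10.5},{"dx":0,"dy":0,"dz":0,"wx":0,"wy":0,"wz":10.5},{"dx":0,"dy":0,"dz":0,"wx":0,"wy":0,"wz":10.5}]' | grep -v rot;  python3 -m inch '[{"dx":0,"dy":0,"dz":0,"wx":0,"wy":0,"wz":10.5},{"dx":0,"dy":0,"dz":0,"wx":0,"wy":0,"wz":3},{"dx":0,"dy":0,"dz":0,"wx":0,"wy":0,"wz":0}]' >/dev/null; python3 d.py 0.472 0.252 0.2 87
```

```text
t 11.15 pos [ 0.4473 -0.2181  0.0796] phi -175.6 gap 0.398 gf 0.0 F [ 0.7 -0.4  0.2] q6 -2.33
now-frame d [0.02 0.02 0.06] rotvec [-0.   0.1  0.2] target-frame d [0.02 0.02 0.06]
t: 11.78
tcp_pos: [0.4473, -0.2182, 0.0797]
force: [-0.4, 0.2, 5.9]
finger_gap: 0.107
gripper_force: 40.6
t: 13.02
tcp_pos: [0.4466, -0.2177, 0.2088]
force: [-0.4, 0.3, -0.1]
finger_gap: 0.108
gripper_force: 39.9
t 13.40 pos [ 0.4467 -0.2177  0.2089] phi 87.4 gap 0.112 gf 39.9 F [-0.   1.  -0.6] q6 -0.63
now-frame d [47.04  0.42  0.9 ] rotvec [-0.  -0.   0.4] target-frame d [47.04  0.07  0.89]
```

```bash
python3 -m inch '[{"dx":5.9,"dy":0.4,"dz":0,"wx":0,"wy":0,"wz":0.4},{"dx":5.9,"dy":0,"dz":0,"wx":0,"wy":0,"wz":0},{"dx":5.9,"dy":0,"dz":0,"wx":0,"wy":0,"wz":0},{"dx":5.9,"dy":0,"dz":0,"wx":0,"wy":0,"wz":0},{"dx":5.9,"dy":0,"dz":0,"wx":0,"wy":0,"wz":0},{"dx":5.9,"dy":0,"dz":0,"wx":0,"wy":0,"wz":0},{"dx":5.9,"dy":0,"dz":0,"wx":0,"wy":0,"wz":0},{"dx":5.7,"dy":0,"dz":0,"wx":0,"wy":0,"wz":0},{"dx":0,"dy":0,"dz":4,"wx":0,"wy":0,"wz":0},{"dx":0,"dy":0,"dz":3,"wx":0,"wy":0,"wz":0}]' >/dev/null;  python3 -m inch '[{"dx":0,"dy":0,"dz":0,"wx":0,"wy":0,"wz":0},{"dx":0,"dy":0,"dz":0,"wx":0,"wy":0,"wz":0}]' >/dev/null; python3 d.py 0.472 0.252 0.098 87
```

```text
t 14.90 pos [0.4757 0.2513 0.1396] phi 87.0 gap 0.105 gf 39.9 F [-0.5 -0.4  0.1] q6 0.33
now-frame d [ 0.05 -0.38  4.16] rotvec [ 0.1 -0.  -0. ] target-frame d [ 0.05 -0.38  4.16]
```

```bash
python3 -m inch '[{"dx":0,"dy":-0.38,"dz":1.5,"wx":0,"wy":0,"wz":0},{"dx":0,"dy":0,"dz":1.2,"wx":0,"wy":0,"wz":0},{"dx":0,"dy":0,"dz":0.9,"wx":0,"wy":0,"wz":0},{"dx":0,"dy":0,"dz":0.5,"wx":0,"wy":0,"wz":0},{"dx":0,"dy":0,"dz":0,"wx":0,"wy":0,"wz":0}]' | grep -v rot;  python3 -m inch '[{"dx":0,"dy":0,"dz":0,"wx":0,"wy":0,"wz":0},{"dx":0,"dy":0,"dz":0,"wx":0,"wy":0,"wz":0},{"dx":0,"dy":0,"dz":0,"wx":0,"wy":0,"wz":0}]' 0.2 | grep -v rot; python3 -m inch '[{"dx":0,"dy":0,"dz":-2,"wx":0,"wy":0,"wz":0},{"dx":0,"dy":0,"dz":-5,"wx":0,"wy":0,"wz":0},{"dx":0,"dy":0,"dz":-4,"wx":0,"wy":0,"wz":0},{"dx":-6,"dy":0,"dz":0,"wx":0,"wy":0,"wz":0},{"dx":-6,"dy":0,"dz":0,"wx":0,"wy":0,"wz":0},{"dx":-6,"dy":0,"dz":0,"wx":0,"wy":0,"wz":0},{"dx":-6,"dy":0,"dz":0,"wx":0,"wy":0,"wz":0},{"dx":-6,"dy":0,"dz":0,"wx":0,"wy":0,"wz":0},{"dx":-6,"dy":0,"dz":0,"wx":0,"wy":0,"wz":0},{"dx":-6,"dy":0,"dz":0,"wx":0,"wy":0,"wz":0}]'  | grep -v rot; python3 d.py 0.455 -0.293 0.14 184.1
python3 - <<'E'
from h import *
top=eyes.snapshot("top")
for uv,_ in comps(top,(329,190,468,258),120):
        m,a,L,W=item(uv,.01); print(uv.mean(0),m,round(a,1),round(L,3),W)
cv2.imwrite("pics/g4.png",cv2.resize(top[155:260,160:480],(800,262),interpolation=2)[:,:,::-1])
E
```

```text
t: 15.52
tcp_pos: [0.4715, 0.2514, 0.0977]
force: [0.1, -0.1, -0.7]
finger_gap: 0.112
gripper_force: 39.9
t: 15.9
tcp_pos: [0.4716, 0.2515, 0.0982]
force: [0.4, -0.3, -0.1]
finger_gap: 0.2
gripper_force: 0.0
t: 17.15
tcp_pos: [0.449, -0.1699, 0.2082]
force: [0.3, 0.1, 0.3]
finger_gap: 0.197
gripper_force: 0.0
t 17.15 pos [ 0.449  -0.1699  0.2082] phi 87.0 gap 0.197 gf 0.0 F [0.3 0.1 0.3] q6 -0.54
now-frame d [-12.26   1.25   6.82] rotvec [  0.    0.  -97.1] target-frame d [  0.28 -12.32   6.82]
[454.34285714 255.54285714] [ 0.34133388 -0.35191702] 90.4 0.068 [8. 8. 8. 8. 8. 8.]
```

View pics/g4.png

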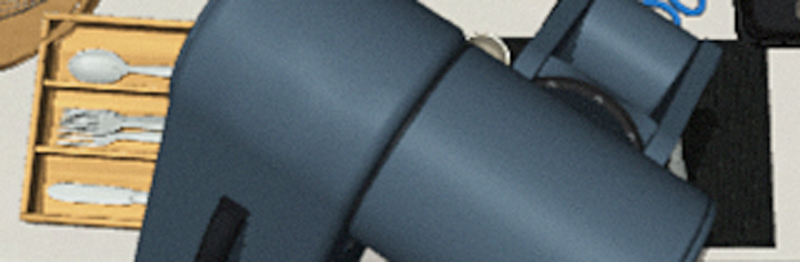

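The visible fork heads at about (90,125) are in the middle bay. Next is the knife.

```bash
python3 -m inch '[{"dx":-6.1,"dy":0.6,"dz":0,"wx":0,"wy":0,"wz":0},{"dx":-6.1,"dy":0.6,"dz":0,"wx":0,"wy":0,"wz":0},{"dx":0,"dy":0,"dz":0,"wx":0,"wy":0,"wz":-10.6},{"dx":0,"dy":0,"dz":0,"wx":0,"wy":0,"wz":-10.6},{"dx":0,"dy":0,"dz":0,"wx":0,"wy":0,"wz":-10.6},{"dx":0,"dy":0,"dz":0,"wx":0,"wy":0,"wz":-10.6},{"dx":0,"dy":0,"dz":0,"wx":0,"wy":0,"wz":-10.6},{"dx":0,"dy":0,"dz":0,"wx":0,"wy":0,"wz":-10.6},{"dx":0,"dy":0,"dz":1,"wx":0,"wy":0,"wz":-10.6},{"dx":0,"dy":0,"dz":3,"wx":0,"wy":0,"wz":-10.6}]' 0.4 >/dev/null;  python3 -m inch '[{"dx":0,"dy":0,"dz":2,"wx":0,"wy":0,"wz":-10.6},{"dx":0,"dy":0,"dz":1,"wx":0,"wy":0,"wz":-1.8},{"dx":0,"dy":0,"dz":0,"wx":0,"wy":0,"wz":0},{"dx":0,"dy":0,"dz":0,"wx":0,"wy":0,"wz":0}]'  | grep -v rot; python3 d.py 0.455 -0.293 0.0785 184.1
```

```text
t: 18.95
tcp_pos: [0.4553, -0.2907, 0.1386]
force: [-0.3, -0.1, -0.5]
finger_gap: 0.398
gripper_force: 0.0
t 18.95 pos [ 0.4553 -0.2907  0.1386] phi -175.9 gap 0.398 gf 0.0 F [-0.3 -0.1 -0.5] q6 -2.42
now-frame d [ 0.05 -0.23  6.01] rotvec [-0.1  0.1  0. ] target-frame d [ 0.04 -0.23  6.01]
```

```bash
python3 -m inch '[{"dx":0,"dy":-0.23,"dz":3,"wx":0,"wy":0,"wz":0},{"dx":0,"dy":0,"dz":2,"wx":0,"wy":0,"wz":0},{"dx":0,"dy":0,"dz":1,"wx":0,"wy":0,"wz":0},{"dx":0,"dy":0,"dz":0,"wx":0,"wy":0,"wz":0},{"dx":0,"dy":0,"dz":0,"wx":0,"wy":0,"wz":0}]' >/dev/null; python3 d.py 0.455 -0.293 0.0785 184.2;  python3 -m inch '[{"dx":0,"dy":0,"dz":0,"wx":0,"wy":0,"wz":0},{"dx":0,"dy":0,"dz":0,"wx":0,"wy":0,"wz":0},{"dx":0,"dy":0,"dz":0,"wx":0,"wy":0,"wz":0},{"dx":0,"dy":0,"dz":0,"wx":0,"wy":0,"wz":0},{"dx":0,"dy":0,"dz":0,"wx":0,"wy":0,"wz":0}]' 0 45 | grep -v rot; python3 -m inch '[{"dx":0,"dy":0,"dz":-3,"wx":0,"wy":0,"wz":0},{"dx":0,"dy":0,"dz":-4,"wx":0,"wy":0,"wz":0},{"dx":0,"dy":0,"dz":-4,"wx":0,"wy":0,"wz":10},{"dx":0,"dy":0,"dz":-2,"wx":0,"wy":0,"wz":10.5},{"dx":0,"dy":0,"dz":0,"wx":0,"wy":0,"wz":10.5},{"dx":0,"dy":0,"dz":0,"wx":0,"wy":0,"wz":10.5},{"dx":0,"dy":0,"dz":0,"wx":0,"wy":0,"wz":10.5},{"dx":0,"dy":0,"dz":0,"wx":0,"wy":0,"wz":10.5},{"dx":0,"dy":0,"dz":0,"wx":0,"wy":0,"wz":10.5},{"dx":0,"dy":0,"dz":0,"wx":0,"wy":0,"wz":10.5}]' | grep -v rot;  python3 -m inch '[{"dx":0,"dy":0,"dz":0,"wx":0,"wy":0,"wz":10.5},{"dx":0,"dy":0,"dz":0,"wx":0,"wy":0,"wz":3.5},{"dx":0,"dy":0,"dz":0,"wx":0,"wy":0,"wz":0}]' >/dev/null; python3 d.py 0.405 0.246 0.2 86.6
python3 - <<'E'
from h import *
top=eyes.snapshot("top")
print(ray([[173.3,229.7],[260,238]],.033))
for x0,v in((172,230),(252,238)): print(x0,top[v,x0-6:x0+18].sum(1))
E
```

```text
t 19.57 pos [ 0.4555 -0.293   0.0787] phi -175.8 gap 0.404 gf 0.0 F [ 0.2 -0.4  0.5] q6 -2.42
now-frame d [0.05 0.01 0.02] rotvec [-0.1  0.1 -0. ] target-frame d [0.05 0.01 0.02]
t: 20.2
tcp_pos: [0.4554, -0.293, 0.0788]
force: [0.1, -0.1, 6.7]
finger_gap: 0.138
gripper_force: 44.3
t: 21.45
tcp_pos: [0.4548, -0.2924, 0.2078]
force: [-0.0, -0.6, -0.5]
finger_gap: 0.141
gripper_force: 44.1
t 21.82 pos [ 0.4549 -0.2925  0.2078] phi 86.7 gap 0.142 gf 44.1 F [ 0.8 -0.1 -0.9] q6 -0.72
now-frame d [53.48 -8.05  0.8 ] rotvec [-0.  -0.   0.1] target-frame d [53.46 -8.17  0.78]
[[0.40709305 0.36863897 0.033     ]
 [0.38526855 0.14706403 0.033     ]]
172 [637 635 606 554 538 380 107 108 131 234 310 434 551 593 652 640 649 647
 652 647 642 637 643 643]
252 [641 662 672 681 690 688 695 700 693 704 650 451 389 553 451 135 248 336
 437 578 509 288 150 195]
```

```bash
python3 -m inch '[{"dx":6,"dy":-0.9,"dz":0,"wx":0,"wy":0,"wz":0},{"dx":6,"dy":-0.9,"dz":0,"wx":0,"wy":0,"wz":0},{"dx":6,"dy":-0.9,"dz":0,"wx":0,"wy":0,"wz":0},{"dx":6,"dy":-0.9,"dz":0,"wx":0,"wy":0,"wz":0},{"dx":6,"dy":-0.9,"dz":0,"wx":0,"wy":0,"wz":0},{"dx":6,"dy":-0.9,"dz":0,"wx":0,"wy":0,"wz":0},{"dx":6,"dy":-0.9,"dz":0,"wx":0,"wy":0,"wz":0},{"dx":6,"dy":-0.9,"dz":0,"wx":0,"wy":0,"wz":0},{"dx":5.8,"dy":-0.9,"dz":0,"wx":0,"wy":0,"wz":0},{"dx":0,"dy":0,"dz":4,"wx":0,"wy":0,"wz":0}]' >/dev/null;  python3 -m inch '[{"dx":0,"dy":0,"dz":3,"wx":0,"wy":0,"wz":0},{"dx":0,"dy":0,"dz":0,"wx":0,"wy":0,"wz":0},{"dx":0,"dy":0,"dz":0,"wx":0,"wy":0,"wz":0}]' >/dev/null; python3 d.py 0.405 0.249 0.09 86.6
python3 - <<'E'
from h import *
top=eyes.snapshot("top")
cv2.imwrite("pics/g5.png",cv2.resize(top[155:260,155:315],(640,420),interpolation=2)[:,:,::-1])
E
```

```text
t 23.50 pos [0.4058 0.2491 0.1386] phi 86.7 gap 0.140 gf 44.1 F [-0.2 -0.4 -0.6] q6 0.37
now-frame d [-0.02 -0.09  4.86] rotvec [ 0.1 -0.   0.1] target-frame d [-0.01 -0.08  4.86]
```

View pics/g5.png

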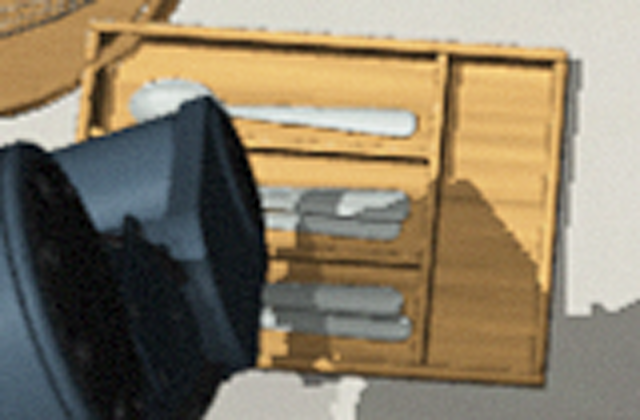

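The crop shows the carried knife's handle end at (335,297), just far of the tray knife at (345,325) and inside the near bay. All forks are in the middle bay. Lowering.

```bash
python3 -m inch '[{"dx":0,"dy":0,"dz":2,"wx":0,"wy":0,"wz":0},{"dx":0,"dy":0,"dz":1.5,"wx":0,"wy":0,"wz":0},{"dx":0,"dy":0,"dz":0.8,"wx":0,"wy":0,"wz":0},{"dx":0,"dy":0,"dz":0.6,"wx":0,"wy":0,"wz":0},{"dx":0,"dy":0,"dz":0,"wx":0,"wy":0,"wz":0}]' | grep -v rot;  python3 -m inch '[{"dx":0,"dy":0,"dz":0,"wx":0,"wy":0,"wz":0},{"dx":0,"dy":0,"dz":0,"wx":0,"wy":0,"wz":0},{"dx":0,"dy":0,"dz":0,"wx":0,"wy":0,"wz":0}]' 0.23 | grep -v rot; python3 -m inch '[{"dx":0,"dy":0,"dz":-2,"wx":0,"wy":0,"wz":0},{"dx":0,"dy":0,"dz":-5,"wx":0,"wy":0,"wz":0},{"dx":0,"dy":0,"dz":-5,"wx":0,"wy":0,"wz":0},{"dx":-6,"dy":0,"dz":0,"wx":0,"wy":0,"wz":0},{"dx":-6,"dy":0,"dz":0,"wx":0,"wy":0,"wz":0},{"dx":-6,"dy":0,"dz":0,"wx":0,"wy":0,"wz":0},{"dx":-6,"dy":0,"dz":0,"wx":0,"wy":0,"wz":10},{"dx":-6,"dy":1,"dz":0,"wx":0,"wy":0,"wz":10},{"dx":-5,"dy":2,"dz":0,"wx":0,"wy":0,"wz":10},{"dx":0,"dy":0,"dz":0,"wx":0,"wy":0,"wz":0}]'  | grep -v rot; python3 d.py 0.457 -0.144 0.14 1
```

```text
t: 24.18
tcp_pos: [0.4054, 0.2491, 0.0888]
force: [0.8, -0.1, -1.4]
finger_gap: 0.143
gripper_force: 44.1
t: 24.55
tcp_pos: [0.4054, 0.2491, 0.0891]
force: [-0.2, 0.7, 0.2]
finger_gap: 0.232
gripper_force: 0.0
t: 25.8
tcp_pos: [0.3869, -0.1091, 0.2092]
force: [-0.2, 0.0, 0.6]
finger_gap: 0.229
gripper_force: 0.0
t 25.80 pos [ 0.3869 -0.1091  0.2092] phi 56.3 gap 0.229 gf 0.0 F [-0.2  0.   0.6] q6 0.03
now-frame d [0.99 7.75 6.95] rotvec [ 0.2 -0.1 55.3] target-frame d [6.95 3.61 6.92]
```

```bash
python3 -m inch '[{"dx":0.5,"dy":3.9,"dz":0,"wx":0,"wy":0,"wz":0},{"dx":0.5,"dy":3.9,"dz":0,"wx":0,"wy":0,"wz":0},{"dx":0,"dy":0,"dz":1,"wx":0,"wy":0,"wz":10.6},{"dx":0,"dy":0,"dz":1,"wx":0,"wy":0,"wz":10.6},{"dx":0,"dy":0,"dz":1,"wx":0,"wy":0,"wz":10.6},{"dx":0,"dy":0,"dz":1,"wx":0,"wy":0,"wz":10.6},{"dx":0,"dy":0,"dz":1,"wx":0,"wy":0,"wz":10.6},{"dx":0,"dy":0,"dz":1,"wx":0,"wy":0,"wz":2.3},{"dx":0,"dy":0,"dz":1,"wx":0,"wy":0,"wz":0},{"dx":0,"dy":0,"dz":0,"wx":0,"wy":0,"wz":0}]' 0.4 >/dev/null;  python3 d.py 0.457 -0.144 0.079 1
python3 - <<'E'
from h import *
top=eyes.snapshot("top")
for uv,_ in comps(top,(172,165,262,245),120):
        m,a,L,W=item(uv,.012); print(uv.mean(0),m,round(a,1),round(L,3),W)
cv2.imwrite("pics/g6.png",cv2.resize(top[155:260,155:315],(640,420),interpolation=2)[:,:,::-1])
E
```

```text
t 27.05 pos [ 0.4561 -0.1385  0.1383] phi 1.5 gap 0.398 gf 0.0 F [0.1 0.5 0.3] q6 1.01
now-frame d [0.08 0.56 5.93] rotvec [-0.1  0.1  0.5] target-frame d [0.08 0.55 5.93]
[206.76666667 181.79166667] [0.53562527 0.27786894] 85.6 0.135 [12. 11.  9. 30. 34. 33.]
[172.65909091 185.95454545] [0.52072119 0.38231625] -0.6 0.059 [0. 3. 3. 3. 6. 6.]
[206.63352827 205.8460039 ] [0.47285652 0.2877786 ] 87.6 0.127 [27. 25. 22. 35. 38. 40.]
[201.97135417 231.65885417] [0.40394219 0.30087031] 87.3 0.12 [21. 22. 24. 24. 22. 23.]
```

View pics/g6.png

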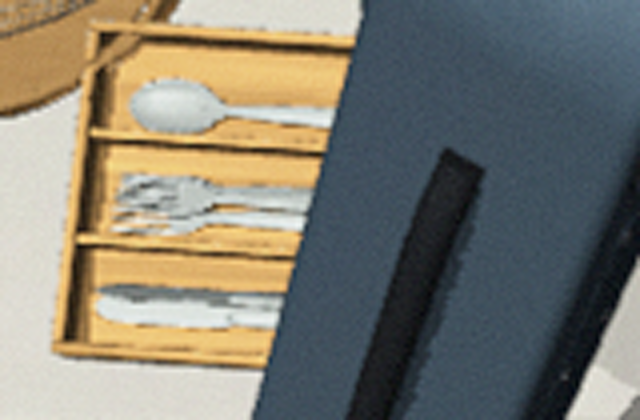

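The crop shows the second knife lying in the near bay (190,305), blade left and leaning lightly on the other. Forks are fine. Now the spoon.

```bash
python3 -m inch '[{"dx":0,"dy":0.5,"dz":3,"wx":0,"wy":0,"wz":0.5},{"dx":0,"dy":0,"dz":2,"wx":0,"wy":0,"wz":0},{"dx":0,"dy":0,"dz":0.9,"wx":0,"wy":0,"wz":0},{"dx":0,"dy":0,"dz":0,"wx":0,"wy":0,"wz":0},{"dx":0,"dy":0,"dz":0,"wx":0,"wy":0,"wz":0}]' >/dev/null; python3 d.py 0.457 -0.144 0.079 1;  python3 -m inch '[{"dx":0,"dy":0,"dz":0,"wx":0,"wy":0,"wz":0},{"dx":0,"dy":0,"dz":0,"wx":0,"wy":0,"wz":0},{"dx":0,"dy":0,"dz":0,"wx":0,"wy":0,"wz":0},{"dx":0,"dy":0,"dz":0,"wx":0,"wy":0,"wz":0},{"dx":0,"dy":0,"dz":0,"wx":0,"wy":0,"wz":0}]' 0 40 | grep -v rot; python3 -m inch '[{"dx":0,"dy":0,"dz":-3,"wx":0,"wy":0,"wz":0},{"dx":0,"dy":0,"dz":-5,"wx":0,"wy":0,"wz":0},{"dx":0,"dy":0,"dz":-5,"wx":0,"wy":0,"wz":0},{"dx":0,"dy":0,"dz":0,"wx":0,"wy":0,"wz":-10.5},{"dx":0,"dy":0,"dz":0,"wx":0,"wy":0,"wz":-10.5},{"dx":0,"dy":0,"dz":0,"wx":0,"wy":0,"wz":-10.5},{"dx":0,"dy":0,"dz":0,"wx":0,"wy":0,"wz":-10.5},{"dx":0,"dy":0,"dz":0,"wx":0,"wy":0,"wz":-10.5},{"dx":0,"dy":0,"dz":0,"wx":0,"wy":0,"wz":-10.5},{"dx":0,"dy":0,"dz":0,"wx":0,"wy":0,"wz":-10.5}]' | grep -v rot;  python3 -m inch '[{"dx":0,"dy":0,"dz":0,"wx":0,"wy":0,"wz":-10.5},{"dx":0,"dy":0,"dz":0,"wx":0,"wy":0,"wz":-1.3},{"dx":0,"dy":0,"dz":0,"wx":0,"wy":0,"wz":0}]' >/dev/null; python3 d.py 0.538 0.251 0.2 86.2
```

```text
t 27.73 pos [ 0.457  -0.1446  0.0806] phi 0.9 gap 0.397 gf 0.0 F [-0.   0.1  0.3] q6 1.02
now-frame d [-0.   -0.06  0.16] rotvec [ 0.  -0.1 -0.1] target-frame d [-0.   -0.06  0.16]
t: 28.35
tcp_pos: [0.457, -0.1447, 0.0807]
force: [-0.6, -0.2, 5.8]
finger_gap: 0.104
gripper_force: 39.6
t: 29.6
tcp_pos: [0.4564, -0.1443, 0.2099]
force: [-0.3, -0.9, -1.0]
finger_gap: 0.107
gripper_force: 39.1
t 29.98 pos [ 0.4566 -0.1444  0.2099] phi 86.1 gap 0.108 gf 39.1 F [ 0.   0.7 -0.7] q6 -0.47
now-frame d [40.01  5.4   0.99] rotvec [-0.  -0.  -0.1] target-frame d [40.    5.5   0.99]
```

```bash
python3 -m inch '[{"dx":5.7,"dy":0.8,"dz":0,"wx":0,"wy":0,"wz":0},{"dx":5.7,"dy":0.8,"dz":0,"wx":0,"wy":0,"wz":0},{"dx":5.7,"dy":0.8,"dz":0,"wx":0,"wy":0,"wz":0},{"dx":5.7,"dy":0.8,"dz":0,"wx":0,"wy":0,"wz":0},{"dx":5.7,"dy":0.8,"dz":0,"wx":0,"wy":0,"wz":0},{"dx":5.7,"dy":0.7,"dz":0,"wx":0,"wy":0,"wz":0},{"dx":5.8,"dy":0.7,"dz":0,"wx":0,"wy":0,"wz":0},{"dx":0,"dy":0,"dz":4,"wx":0,"wy":0,"wz":0},{"dx":0,"dy":0,"dz":3,"wx":0,"wy":0,"wz":0},{"dx":0,"dy":0,"dz":0,"wx":0,"wy":0,"wz":0}]' >/dev/null;  python3 -m inch '[{"dx":0,"dy":0,"dz":0,"wx":0,"wy":0,"wz":0},{"dx":0,"dy":0,"dz":0,"wx":0,"wy":0,"wz":0}]' >/dev/null; python3 d.py 0.538 0.251 0.091 86.2
python3 - <<'E'
from h import *
top=eyes.snapshot("top")
cv2.imwrite("pics/g7.png",cv2.resize(top[155:260,155:365],(800,400),interpolation=2)[:,:,::-1])
E
```

```text
t 31.48 pos [0.5382 0.251  0.1415] phi 86.1 gap 0.103 gf 39.1 F [ 0.3 -0.  -0. ] q6 0.32
now-frame d [-0.   -0.04  5.05] rotvec [ 0.2 -0.1 -0.1] target-frame d [ 0.   -0.02  5.05]
```

View pics/g7.png

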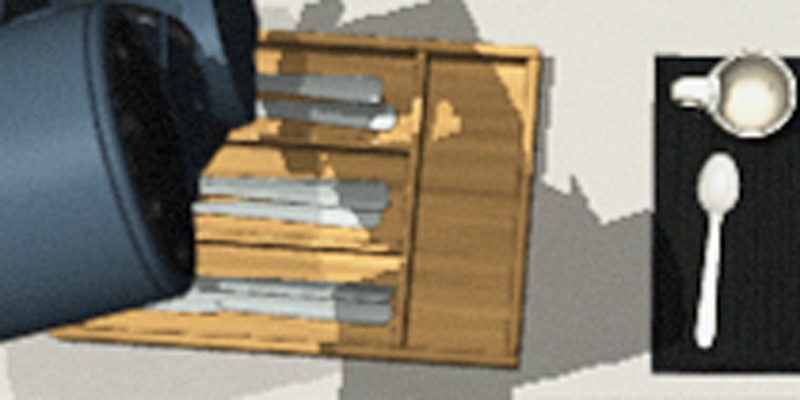

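The crop shows the carried spoon handle at (330,90), far of the tray spoon's at (330,115). I'll check whether parallax explains the offset.

Run:
```python
from h import *
P=proj([[.538-.004,.18,.07],[.534-.004,.18,.012]]); print((P-[155,155])*[800/210,400/105])
print(ray([[155+330/3.81,155+90/3.81]],.07),ray([[155+330/3.81,155+115/3.81]],.012))
```

```text
[[348.09685334  86.78200209]
 [360.03358123 111.93101455]]
[[0.53183567 0.19196905 0.07      ]] [[0.52786957 0.20075737 0.012     ]]
```

```bash
python3 -m inch '[{"dx":0,"dy":0,"dz":2,"wx":0,"wy":0,"wz":0},{"dx":0,"dy":0,"dz":1.5,"wx":0,"wy":0,"wz":0},{"dx":0,"dy":0,"dz":0.9,"wx":0,"wy":0,"wz":0},{"dx":0,"dy":0,"dz":0.6,"wx":0,"wy":0,"wz":0},{"dx":0,"dy":0,"dz":0,"wx":0,"wy":0,"wz":0}]' | grep -v rot;  python3 -m inch '[{"dx":0,"dy":0,"dz":0,"wx":0,"wy":0,"wz":0},{"dx":0,"dy":0,"dz":0,"wx":0,"wy":0,"wz":0},{"dx":0,"dy":0,"dz":0,"wx":0,"wy":0,"wz":0}]' 0.2 | grep -v rot; python3 -m inch '[{"dx":0,"dy":0,"dz":-2,"wx":0,"wy":0,"wz":0},{"dx":0,"dy":0,"dz":-5,"wx":0,"wy":0,"wz":0},{"dx":0,"dy":0,"dz":-5,"wx":0,"wy":0,"wz":0},{"dx":-5.5,"dy":-1,"dz":0,"wx":0,"wy":0,"wz":0},{"dx":-6,"dy":-1,"dz":0,"wx":0,"wy":0,"wz":0},{"dx":-6,"dy":-1,"dz":0,"wx":0,"wy":0,"wz":0},{"dx":-6,"dy":-1,"dz":0,"wx":0,"wy":0,"wz":0},{"dx":-6,"dy":-1,"dz":0,"wx":0,"wy":0,"wz":10},{"dx":0,"dy":0,"dz":0,"wx":0,"wy":0,"wz":10},{"dx":0,"dy":0,"dz":0,"wx":0,"wy":0,"wz":10}]'  | grep -v rot; python3 d.py 0.435 -0.063 0.14 -5.8
```

```text
t: 32.15
tcp_pos: [0.5372, 0.2509, 0.0907]
force: [-2.3, -1.2, 4.0]
finger_gap: 0.109
gripper_force: 39.7
t: 32.52
tcp_pos: [0.5373, 0.251, 0.0898]
force: [-0.6, -0.7, -0.4]
finger_gap: 0.202
gripper_force: 0.0
t: 33.78
tcp_pos: [0.4677, -0.0414, 0.2112]
force: [-0.2, -1.2, -0.2]
finger_gap: 0.202
gripper_force: 0.0
t 33.77 pos [ 0.4677 -0.0414  0.2112] phi 55.7 gap 0.202 gf 0.0 F [-0.2 -1.2 -0.2] q6 0.27
now-frame d [-3.63 -1.5   7.12] rotvec [ 0.1 -0.1 61.5] target-frame d [-3.04  2.48  7.12]
```

```bash
python3 -m inch '[{"dx":-3.6,"dy":-1.5,"dz":0,"wx":0,"wy":0,"wz":0},{"dx":0,"dy":0,"dz":1,"wx":0,"wy":0,"wz":10.6},{"dx":0,"dy":0,"dz":1,"wx":0,"wy":0,"wz":10.6},{"dx":0,"dy":0,"dz":1,"wx":0,"wy":0,"wz":10.6},{"dx":0,"dy":0,"dz":1,"wx":0,"wy":0,"wz":10.6},{"dx":0,"dy":0,"dz":1,"wx":0,"wy":0,"wz":10.6},{"dx":0,"dy":0,"dz":1,"wx":0,"wy":0,"wz":8.5},{"dx":0,"dy":0,"dz":1,"wx":0,"wy":0,"wz":0},{"dx":0,"dy":0,"dz":0,"wx":0,"wy":0,"wz":0},{"dx":0,"dy":0,"dz":0,"wx":0,"wy":0,"wz":0}]' 0.5 >/dev/null;  python3 d.py 0.435 -0.063 0.08 -5.8
python3 - <<'E'
from h import *
top=eyes.snapshot("top"); im=eyes.snapshot("scene")
d=cv2.resize(top[155:260,155:365],(600,300),interpolation=2); 
p=proj([[.45,.08,.03]],"scene")[0].astype(int); print(p)
c=cv2.resize(im[p[1]-75:p[1]+75,p[0]-150:p[0]+150],(600,300),interpolation=2)
cv2.imwrite("pics/g8.png",np.vstack([d,c])[:,:,::-1])
E
```

```text
t 35.02 pos [ 0.4354 -0.0616  0.1403] phi -5.3 gap 0.501 gf 0.0 F [-0.2 -0.4 -0.9] q6 1.27
now-frame d [-0.03  0.14  6.03] rotvec [ 0.  -0.   0.5] target-frame d [-0.03  0.14  6.03]
[290 193]
```

View pics/g8.png

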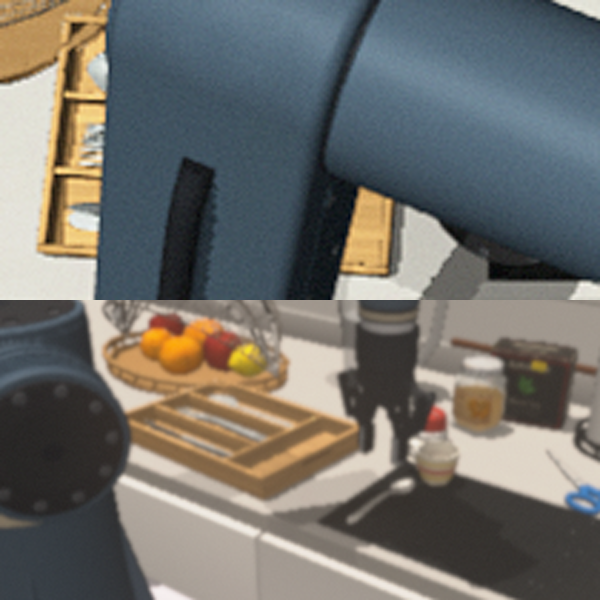

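The scene crop shows the fingers above the teaspoon at about (385,490), clear of the cup at (435,460). The tray is tidy. Descend and grip.

```bash
python3 -m inch '[{"dx":0,"dy":0.14,"dz":3,"wx":0,"wy":0,"wz":0.5},{"dx":0,"dy":0,"dz":2,"wx":0,"wy":0,"wz":0},{"dx":0,"dy":0,"dz":1,"wx":0,"wy":0,"wz":0},{"dx":0,"dy":0,"dz":0,"wx":0,"wy":0,"wz":0},{"dx":0,"dy":0,"dz":0,"wx":0,"wy":0,"wz":0}]' >/dev/null; python3 d.py 0.435 -0.063 0.08 -5.8;  python3 -m inch '[{"dx":0,"dy":0,"dz":0,"wx":0,"wy":0,"wz":0},{"dx":0,"dy":0,"dz":0,"wx":0,"wy":0,"wz":0},{"dx":0,"dy":0,"dz":0,"wx":0,"wy":0,"wz":0},{"dx":0,"dy":0,"dz":0,"wx":0,"wy":0,"wz":0},{"dx":0,"dy":0,"dz":0,"wx":0,"wy":0,"wz":0},{"dx":0,"dy":0,"dz":0,"wx":0,"wy":0,"wz":0}]' 0 25 | grep -v rot
```

```text
t 35.75 pos [ 0.4353 -0.063   0.0804] phi -5.8 gap 0.501 gf 0.0 F [-0.5  0.4 -0.5] q6 1.27
now-frame d [-0.03 -0.    0.04] rotvec [ 0.  -0.1 -0. ] target-frame d [-0.03 -0.    0.04]
t: 36.5
tcp_pos: [0.4354, -0.0631, 0.0806]
force: [-0.9, 0.5, 6.7]
finger_gap: 0.229
gripper_force: 24.5
```

```bash
python3 -m inch '[{"dx":0,"dy":0,"dz":-3,"wx":0,"wy":0,"wz":0},{"dx":0,"dy":0,"dz":-4.5,"wx":0,"wy":0,"wz":0},{"dx":0,"dy":0,"dz":-4.5,"wx":0,"wy":0,"wz":2.8},{"dx":0,"dy":0,"dz":0,"wx":0,"wy":0,"wz":0}]' >/dev/null; python3 d.py 0.464 0.101 0.2 -3
python3 - <<'E'
from h import *
print(ray([[266.5,207.5],[292.8,207.5]],.033)[:,:2])
E
```

```text
t 37.00 pos [ 0.4365 -0.0634  0.2028] phi -8.6 gap 0.227 gf 24.5 F [-0.2 -0.4 -0.1] q6 1.32
now-frame d [  0.26 -16.67   0.25] rotvec [ 0.1 -0.4 -5.6] target-frame d [  1.89 -16.56   0.28]
[[0.46418149 0.13185991]
 [0.46404417 0.06413786]]
```

```bash
python3 -m inch '[{"dx":0,"dy":0,"dz":0,"wx":0,"wy":0,"wz":-5.6},{"dx":0.7,"dy":-5.4,"dz":0,"wx":0,"wy":0,"wz":0},{"dx":0.6,"dy":-5.5,"dz":0,"wx":0,"wy":0,"wz":0},{"dx":0.6,"dy":-5.5,"dz":0,"wx":0,"wy":0,"wz":0},{"dx":0,"dy":0,"dz":4,"wx":0,"wy":0,"wz":0},{"dx":0,"dy":0,"dz":3,"wx":0,"wy":0,"wz":0},{"dx":0,"dy":0,"dz":0,"wx":0,"wy":0,"wz":0},{"dx":0,"dy":0,"dz":0,"wx":0,"wy":0,"wz":0}]' >/dev/null; python3 d.py 0.464 0.0995 0.083 -3
python3 - <<'E'
from h import *
top=eyes.snapshot("top"); im=eyes.snapshot("scene")
d=cv2.resize(top[155:260,155:365],(600,300),interpolation=2); 
p=proj([[.45,.08,.03]],"scene")[0].astype(int); print(p)
c=cv2.resize(im[p[1]-75:p[1]+75,p[0]-150:p[0]+150],(600,300),interpolation=2)
cv2.imwrite("pics/g9.png",np.vstack([d,c])[:,:,::-1])
E
```

```text
t 38.00 pos [0.4627 0.0996 0.13  ] phi -3.0 gap 0.226 gf 24.5 F [ 0.1  0.3 -0.8] q6 1.60
now-frame d [0.14 0.01 4.7 ] rotvec [ 0.  0. -0.] target-frame d [0.13 0.01 4.7 ]
[290 193]
```

View pics/g9.png

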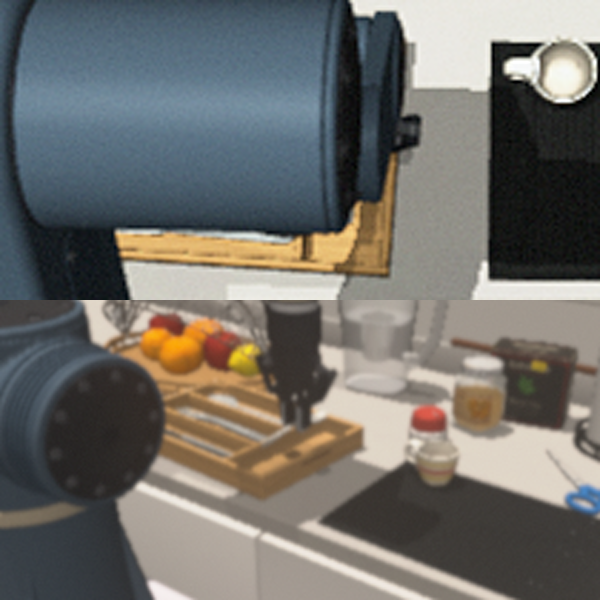

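The crops show the mat empty except for the undisturbed cup, with the fingers over the short bay at (295,410). Lowering and releasing.

```bash
python3 -m inch '[{"dx":0,"dy":0,"dz":2,"wx":0,"wy":0,"wz":0},{"dx":0,"dy":0,"dz":1.5,"wx":0,"wy":0,"wz":0},{"dx":0,"dy":0,"dz":0.7,"wx":0,"wy":0,"wz":0},{"dx":0,"dy":0,"dz":0.4,"wx":0,"wy":0,"wz":0},{"dx":0,"dy":0,"dz":0,"wx":0,"wy":0,"wz":0},{"dx":0,"dy":0,"dz":0,"wx":0,"wy":0,"wz":0}]' | grep -v rot;  python3 -m inch '[{"dx":0,"dy":0,"dz":0,"wx":0,"wy":0,"wz":0},{"dx":0,"dy":0,"dz":0,"wx":0,"wy":0,"wz":0},{"dx":0,"dy":0,"dz":0,"wx":0,"wy":0,"wz":0}]' 0.32 | grep -v rot; python3 -m inch '[{"dx":0,"dy":0,"dz":-2,"wx":0,"wy":0,"wz":0},{"dx":0,"dy":0,"dz":-5,"wx":0,"wy":0,"wz":0},{"dx":0,"dy":0,"dz":-5,"wx":0,"wy":0,"wz":0},{"dx":0,"dy":6,"dz":-1,"wx":0,"wy":0,"wz":0},{"dx":0,"dy":6,"dz":-1,"wx":0,"wy":0,"wz":0},{"dx":0,"dy":6,"dz":-1,"wx":0,"wy":0,"wz":0},{"dx":0,"dy":6,"dz":-1,"wx":0,"wy":0,"wz":0},{"dx":0,"dy":6,"dz":-1,"wx":0,"wy":0,"wz":0},{"dx":0,"dy":6,"dz":0,"wx":0,"wy":0,"wz":0},{"dx":0,"dy":6,"dz":0,"wx":0,"wy":0,"wz":0}]'  >/dev/null;python3 -m inch '[{"dx":-2,"dy":6,"dz":0,"wx":0,"wy":0,"wz":0},{"dx":-4,"dy":4,"dz":0,"wx":0,"wy":0,"wz":0},{"dx":-4,"dy":4,"dz":0,"wx":0,"wy":0,"wz":0},{"dx":-4,"dy":4,"dz":0,"wx":0,"wy":0,"wz":0},{"dx":0,"dy":0,"dz":0,"wx":0,"wy":0,"wz":0}]' | grep -v rot
python3 - <<'E'
from h import *
top=eyes.snapshot("top"); im=eyes.snapshot("scene")
d=cv2.resize(top[155:260,155:365],(800,400),interpolation=2); 
p=proj([[.47,.21,.03]],"scene")[0].astype(int)
c=cv2.resize(im[p[1]-40:p[1]+40,p[0]-80:p[0]+80],(400,200),interpolation=2)
e=np.zeros((200,800,3),np.uint8);e[:,:400]=c
cv2.imwrite("pics/g10.png",np.vstack([d,e])[:,:,::-1])
E
```

```text
t: 38.85
tcp_pos: [0.4628, 0.0998, 0.0842]
force: [0.1, -0.2, 1.0]
finger_gap: 0.22
gripper_force: 24.5
t: 39.22
tcp_pos: [0.4627, 0.0998, 0.084]
force: [0.0, -1.0, 0.1]
finger_gap: 0.32
gripper_force: 0.0
t: 41.1
tcp_pos: [0.2885, -0.4942, 0.2539]
force: [0.6, -0.1, -0.4]
finger_gap: 0.322
gripper_force: 0.0
```

View pics/g10.png

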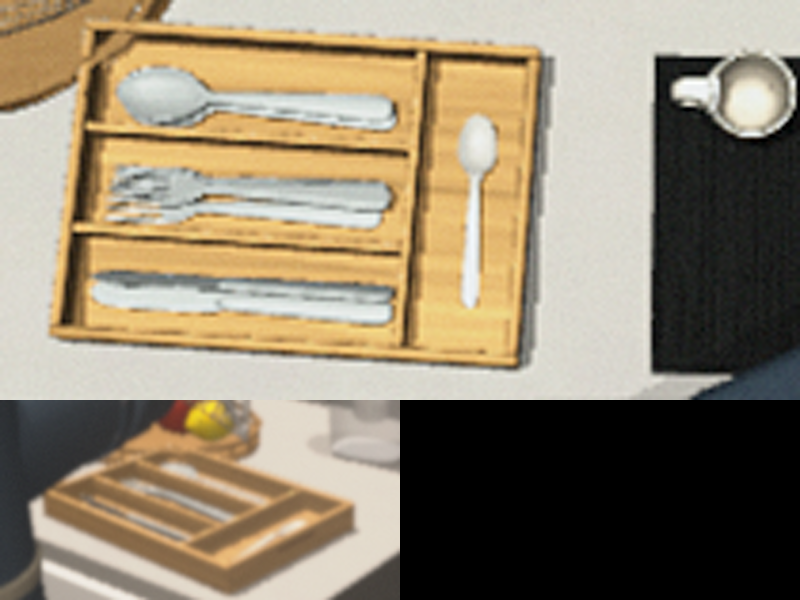

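The top view shows all pieces in their bays with the right headings: teaspoon at (475,210), spoons at (255,100), forks at (250,195), knives at (245,297). The far knife looks tilted, so I'll zoom in on it.

```bash
python3 - <<'E'
from h import *
top=np.mean([eyes.snapshot("top").astype(float) for _ in range(6)],0).astype(np.uint8)
cv2.imwrite("pics/g11.png",cv2.resize(top[193:243,170:266],(800,417),interpolation=cv2.INTER_CUBIC)[:,:,::-1])
E
python3 d.py 0.42 0.22 0.2 86.6
```

```text
t 41.50 pos [ 0.2926 -0.4903  0.254 ] phi -2.9 gap 0.322 gf 0.0 F [ 0.3  1.3 -0.1] q6 0.39
now-frame d [  9.14 -71.58   5.41] rotvec [ -0.   -0.  -89.5] target-frame d [71.66  8.51  5.4 ]
```

View pics/g11.png

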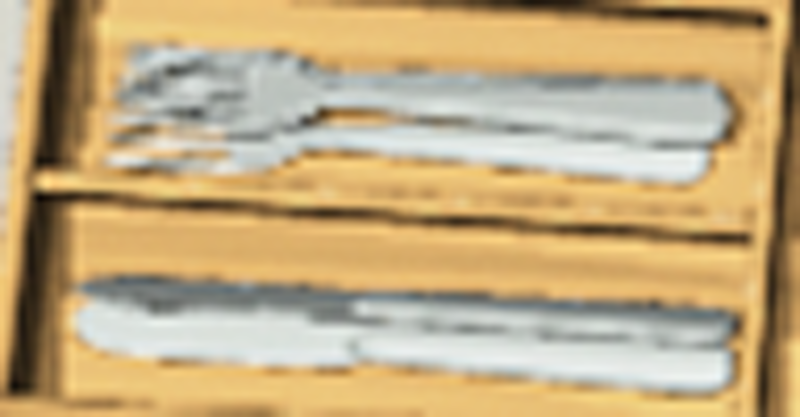

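The zoom shows the far knife rolled steeply against the tray knife, its face dark along (400,300). I'll nudge its raised edge away with shut fingertips held just above the tray knife.

```bash
python3 -m inch '[{"dx":4,"dy":-4,"dz":0,"wx":0,"wy":0,"wz":0},{"dx":4,"dy":-4,"dz":0,"wx":0,"wy":0,"wz":0},{"dx":4,"dy":-4,"dz":0,"wx":0,"wy":0,"wz":0},{"dx":3,"dy":-5,"dz":0,"wx":0,"wy":0,"wz":0},{"dx":0,"dy":-6,"dz":0,"wx":0,"wy":0,"wz":0},{"dx":0,"dy":-6,"dz":0,"wx":0,"wy":0,"wz":0},{"dx":0,"dy":-6,"dz":0,"wx":0,"wy":0,"wz":0},{"dx":0,"dy":-6,"dz":0,"wx":0,"wy":0,"wz":0},{"dx":0,"dy":-6,"dz":0,"wx":0,"wy":0,"wz":0},{"dx":0,"dy":-6,"dz":0,"wx":0,"wy":0,"wz":0}]' 0 20 >/dev/null; python3 -m inch '[{"dx":0,"dy":-6,"dz":0,"wx":0,"wy":0,"wz":-10.5},{"dx":0,"dy":0,"dz":0,"wx":0,"wy":0,"wz":-10.5},{"dx":0,"dy":0,"dz":0,"wx":0,"wy":0,"wz":-10.5},{"dx":0,"dy":0,"dz":0,"wx":0,"wy":0,"wz":-10.5},{"dx":0,"dy":0,"dz":0,"wx":0,"wy":0,"wz":-10.5},{"dx":0,"dy":0,"dz":0,"wx":0,"wy":0,"wz":-10.5},{"dx":0,"dy":0,"dz":0,"wx":0,"wy":0,"wz":-10.5},{"dx":0,"dy":0,"dz":0,"wx":0,"wy":0,"wz":-10.5},{"dx":0,"dy":0,"dz":0,"wx":0,"wy":0,"wz":-5.5},{"dx":0,"dy":0,"dz":0,"wx":0,"wy":0,"wz":0}]' |grep -v rot; python3 d.py 0.387 0.25 0.13 86.6
```

```text
t: 44.0
tcp_pos: [0.4722, 0.0907, 0.254]
force: [0.7, -0.8, -0.4]
finger_gap: -0.002
gripper_force: 0.0
t 44.00 pos [0.4722 0.0907 0.254 ] phi 86.5 gap -0.002 gf 0.0 F [ 0.7 -0.8 -0.4] q6 0.02
now-frame d [15.38 -9.48 12.4 ] rotvec [ 0.  -0.  -0.1] target-frame d [15.4  -9.45 12.4 ]
```

```bash
python3 -m inch '[{"dx":5,"dy":-3,"dz":0,"wx":0,"wy":0,"wz":0},{"dx":5.2,"dy":-3.2,"dz":0,"wx":0,"wy":0,"wz":0},{"dx":5.2,"dy":-3.2,"dz":0,"wx":0,"wy":0,"wz":0},{"dx":0,"dy":0,"dz":4,"wx":0,"wy":0,"wz":0},{"dx":0,"dy":0,"dz":4,"wx":0,"wy":0,"wz":0},{"dx":0,"dy":0,"dz":4,"wx":0,"wy":0,"wz":0},{"dx":0,"dy":0,"dz":0,"wx":0,"wy":0,"wz":0},{"dx":0,"dy":0,"dz":0,"wx":0,"wy":0,"wz":0}]'  |grep -v rot; python3 d.py 0.387 0.25 0.0885 86.6
```

```text
t: 45.0
tcp_pos: [0.3885, 0.2498, 0.1347]
force: [0.6, -0.2, 0.6]
finger_gap: -0.006
gripper_force: 0.0
t 45.00 pos [0.3885 0.2498 0.1347] phi 86.5 gap -0.006 gf 0.0 F [ 0.6 -0.2  0.6] q6 0.39
now-frame d [ 0.01 -0.15  4.62] rotvec [ 0.1 -0.  -0.1] target-frame d [ 0.01 -0.15  4.62]
```

```bash
python3 -m inch '[{"dx":0,"dy":-0.15,"dz":2,"wx":0,"wy":0,"wz":0},{"dx":0,"dy":0,"dz":1,"wx":0,"wy":0,"wz":0},{"dx":0,"dy":0,"dz":0.8,"wx":0,"wy":0,"wz":0},{"dx":0,"dy":0,"dz":0.4,"wx":0,"wy":0,"wz":0},{"dx":0,"dy":0,"dz":0.2,"wx":0,"wy":0,"wz":0},{"dx":0,"dy":0,"dz":0,"wx":0,"wy":0,"wz":0}]'  |grep -v rot; python3 d.py 0.41 0.25 0.0885 86.6
```

```text
t: 45.75
tcp_pos: [0.3866, 0.2496, 0.09]
force: [1.3, -0.4, 0.6]
finger_gap: -0.004
gripper_force: 0.0
t 45.75 pos [0.3866 0.2496 0.09  ] phi 86.5 gap -0.004 gf 0.0 F [ 1.3 -0.4  0.6] q6 0.39
now-frame d [0.19 2.33 0.15] rotvec [ 0.  -0.  -0.1] target-frame d [0.18 2.33 0.15]
```

```bash
python3 -m inch '[{"dx":0,"dy":0.3,"dz":0.1,"wx":0,"wy":0,"wz":0},{"dx":0,"dy":0.3,"dz":0,"wx":0,"wy":0,"wz":0},{"dx":0,"dy":0.3,"dz":0,"wx":0,"wy":0,"wz":0},{"dx":0,"dy":0.3,"dz":0,"wx":0,"wy":0,"wz":0}]'  |grep -v rot;python3 -m inch '[{"dx":0,"dy":0.3,"dz":0,"wx":0,"wy":0,"wz":0},{"dx":0,"dy":0.3,"dz":0,"wx":0,"wy":0,"wz":0},{"dx":0,"dy":0.3,"dz":0,"wx":0,"wy":0,"wz":0},{"dx":0,"dy":0,"dz":0,"wx":0,"wy":0,"wz":0}]'  |grep -v rot; python3 -m inch '[{"dx":0,"dy":0,"dz":-2,"wx":0,"wy":0,"wz":0},{"dx":0,"dy":0,"dz":-5,"wx":0,"wy":0,"wz":0},{"dx":0,"dy":0,"dz":-5,"wx":0,"wy":0,"wz":0},{"dx":-5,"dy":2,"dz":0,"wx":0,"wy":0,"wz":0},{"dx":-6,"dy":1.5,"dz":0,"wx":0,"wy":0,"wz":0},{"dx":-6,"dy":1,"dz":0,"wx":0,"wy":0,"wz":0},{"dx":-6,"dy":0,"dz":0,"wx":0,"wy":0,"wz":0},{"dx":-6,"dy":0,"dz":0,"wx":0,"wy":0,"wz":0},{"dx":-6,"dy":0,"dz":0,"wx":0,"wy":0,"wz":0},{"dx":-6,"dy":0,"dz":0,"wx":0,"wy":0,"wz":0}]' >/dev/null; python3 -m inch '[{"dx":-6,"dy":0,"dz":-1,"wx":0,"wy":0,"wz":0},{"dx":-6,"dy":0,"dz":-1,"wx":0,"wy":0,"wz":0},{"dx":-6,"dy":0,"dz":-1,"wx":0,"wy":0,"wz":0},{"dx":-6,"dy":-2,"dz":-1,"wx":0,"wy":0,"wz":0},{"dx":-6,"dy":-2,"dz":0,"wx":0,"wy":0,"wz":0},{"dx":-6,"dy":-3,"dz":0,"wx":0,"wy":0,"wz":0},{"dx":-4,"dy":-3,"dz":0,"wx":0,"wy":0,"wz":0},{"dx":0,"dy":0,"dz":0,"wx":0,"wy":0,"wz":0}]'  |grep -v rot
python3 - <<'E'
from h import *
top=np.mean([eyes.snapshot("top").astype(float) for _ in range(6)],0).astype(np.uint8)
cv2.imwrite("pics/g12.png",cv2.resize(top[155:260,165:365],(800,420),interpolation=cv2.INTER_CUBIC)[:,:,::-1])
E
```

```text
t: 46.25
tcp_pos: [0.3988, 0.2488, 0.089]
force: [0.4, -0.2, 0.4]
finger_gap: 0.0
gripper_force: 0.0
t: 46.75
tcp_pos: [0.4081, 0.2483, 0.0891]
force: [0.3, 0.0, 3.1]
finger_gap: -0.002
gripper_force: 1.7
t: 49.0
tcp_pos: [0.3032, -0.5537, 0.248]
force: [0.5, 1.2, 0.1]
finger_gap: 0.006
gripper_force: 0.0
```

View pics/g12.png

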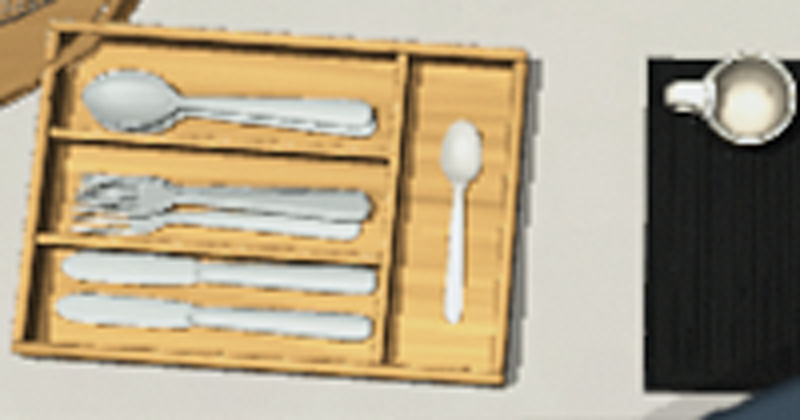

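The knife now lies flat at (220,275), clear of the tray knife. Everything else is in its bay with the heads left, and the cup is unmoved. Handing in.

```bash
python3 -c "
from station import workorder; print(workorder.sign_off())"
```

```text
the job is handed in; nothing more can be done
None
```

I put all five pieces away in their bays with heads and blade pointing the right way, left the cup undisturbed, and handed the job in at about 49 s of the 138 s. The loose spoon and the forks partly overlap the pieces already in their bays. The hand-in returned no verdict.

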